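# Find and open the unlocked flap of the plaster trap

## Task

Only one of the four white flaps of the grey plaster trap is unlocked. Press the blue strips with the closed fingertips, gently and without forcing the locked flaps, to find the one that rocks, then push that flap down until it is fully open and leave it open with the hand clear. Do not slam it, and do not pick up or shift anything else.

Things in the scene. Friction and masses are not known exactly. Their poses are not given: they have to be found in the camera images.
- trap: low grey metal plaster trap fixed to the worktop, 220 mm deep (x) x 500 mm wide (y) x 70 mm high. Origin: centre of its underside; x points across it, away from the robot, y along the row of flaps to the robot's left, z up. In its top: four identical white flaps in a row, centres 118 mm apart, flush with the top (70 mm above the worktop).
- pad_a (a point): middle of the blue press strip on top of flap a (first from the left, seen from the robot), 37 mm from the flap's axle towards the robot (-x of the trap), at the flap's top face. It moves with the flap. Strip 16 x 70 mm. The flap is a 98 x 98 x 8 mm plate on an axle through its middle (4 mm below its top, along the trap's y) in an opening 104 x 104 mm or wider, clear to 55 mm deep.
- flap_a (a joint): rocking angle of flap a, rad: 0 shut and flush, grows as the blue-strip edge sinks and the far edge rises; stop at 0.9 (fully open). Unlocked, it turns under about 2 to 4 N on its strip, has no spring and stays wherever it is left; locked, its strip gives less than 3 mm (0.1 rad) on a stiff spring, about 10 N/mm, then stops hard. Which flap is unlocked differs each time and cannot be seen.
- pad_b (a point): middle of the blue press strip on top of flap b (second from the left, seen from the robot), 37 mm from the flap's axle towards the robot (-x of the trap), at the flap's top face. It moves with the flap. Strip 16 x 70 mm. The flap is a 98 x 98 x 8 mm plate on an axle through its middle (4 mm below its top, along the trap's y) in an opening 104 x 104 mm or wider, clear to 55 mm deep.
- flap_b (a joint): rocking angle of flap b, rad: 0 shut and flush, grows as the blue-strip edge sinks and the far edge rises; stop at 0.9 (fully open). Unlocked, it turns under about 2 to 4 N on its strip, has no spring and stays wherever it is left; locked, its strip gives less than 3 mm (0.1 rad) on a stiff spring, about 10 N/mm, then stops hard. Which flap is unlocked differs each time and cannot be seen.
- pad_c (a point): middle of the blue press strip on top of flap c (third from the left, seen from the robot), 37 mm from the flap's axle towards the robot (-x of the trap), at the flap's top face. It moves with the flap. Strip 16 x 70 mm. The flap is a 98 x 98 x 8 mm plate on an axle through its middle (4 mm below its top, along the trap's y) in an opening 104 x 104 mm or wider, clear to 55 mm deep.
- flap_c (a joint): rocking angle of flap c, rad: 0 shut and flush, grows as the blue-strip edge sinks and the far edge rises; stop at 0.9 (fully open). Unlocked, it turns under about 2 to 4 N on its strip, has no spring and stays wherever it is left; locked, its strip gives less than 3 mm (0.1 rad) on a stiff spring, about 10 N/mm, then stops hard. Which flap is unlocked differs each time and cannot be seen.
- pad_d (a point): middle of the blue press strip on top of flap d (fourth from the left, seen from the robot), 37 mm from the flap's axle towards the robot (-x of the trap), at the flap's top face. It moves with the flap. Strip 16 x 70 mm. The flap is a 98 x 98 x 8 mm plate on an axle through its middle (4 mm below its top, along the trap's y) in an opening 104 x 104 mm or wider, clear to 55 mm deep.
- flap_d (a joint): rocking angle of flap d, rad: 0 shut and flush, grows as the blue-strip edge sinks and the far edge rises; stop at 0.9 (fully open). Unlocked, it turns under about 2 to 4 N on its strip, has no spring and stays wherever it is left; locked, its strip gives less than 3 mm (0.1 rad) on a stiff spring, about 10 N/mm, then stops hard. Which flap is unlocked differs each time and cannot be seen.
- model_blue: small dental cast on a blue base, 46 x 56 x 26 mm, loose on the far grey strip of the trap; origin under its centre. A bystander: leave it where it is.
- model_tan: small dental cast on a tan base, 46 x 56 x 26 mm, loose on the far grey strip of the trap; origin under its centre. A bystander: leave it where it is.
- soap: red detergent bottle, 64 mm across, 190 mm tall, standing at the right; origin under its centre. A bystander: leave it where it is.
- bowl: green mixing bowl, 124 mm across, 65 mm tall, at the left; origin under its centre. A bystander: leave it where it is.
- spatula: spatula lying on the worktop at the left. A bystander: leave it where it is.
- jar: white jar, 76 mm across, 100 mm tall, right of the trap; origin under its centre. A bystander: leave it where it is.
- pot: white cup, 72 mm across, 90 mm tall, left of the trap; origin under its centre. A bystander: leave it where it is.
- brush: brush lying on the worktop at the right. A bystander: leave it where it is.

How it is judged:
By the outcome, as a careful person would: the job done as asked, in the order asked, and still so for the second after the job is handed in, with the robot touching nothing.
It also fails if it takes over 45 s, if anything falls off the work surface, if the arm or the gripper's body presses on something with over 40 N, if the wrist force passes 120 N, or if a joint passes its speed limit or range.

## Robot

A 6-joint arm with a two-finger parallel gripper is mounted at the origin on the work surface. World frame = base frame: x ahead of the robot, y to its left, z up, the work surface at z = 0. Lengths are in mm, angles in rad, forces in N, time in s.
With the tool pointing down it reaches from about 275 to 1000 mm from the base axis. Payload 8.4 kg.
Tool frame: the origin (TCP) lies at the very end of the fingers, on their centre line; the grasp point (between the pads) lies 19 mm behind it; y points along the fingers, x is the direction in which the jaws open and shut, and the axes are right-handed (so a half turn about y gives the same grasp; the last joint's range is limited). The gripper opens to 85 mm and grips with 20 to 120 N. Pads are 22 mm wide; open, the fingers measure 114 mm over their backs; the gripper's body (76 mm by 85 mm) begins 54 mm behind the grasp point. The pads swing forward as they close: fully open they stand 13 mm farther back than shut.
Start: joints at [1.297, 0.353, 1.633, -0, 1.155, -0.002], TCP at [167.79, 602.059, 231.281] pointing down, gripper open.
Joint ranges: [-2.63, 2.63], [-0.92, 2.1], [0.06, 2.66], [-1.3, 4.44], [0, 2.69], [-3.02, 3.02]. Speed limits (rad/s): [2.22, 2.22, 2.79, 3.14, 3.14, 3.14].

## Interface

Orientations are given as [roll, pitch, yaw] about the fixed x, y, z axes, in that order (R = Rz(yaw) Ry(pitch) Rx(roll)).
In Python, from rig import r gives the robot as it stands.
- The arm moves only by the tool servo_tool, never from a script. Its argument "motion" is a list of rows, each a list of 7 numbers: the opening, from -1 (shut) to 1 (fully open), then the shift along the tool's x, y, z in m, then the turn, a rotation vector about the tool's x, y, z in units of 10 degrees (1.0 is 10 degrees). A call has 1 to 12 rows; each row is the pose to reach, as a shift and turn from the pose commanded when the call began, along the tool's axes at that moment; what a row does not reach only later rows make up. A row lasts 1/8 s, in which the tool goes at most 62.5 mm and 10.7 degrees, less where a joint would pass 70% of its speed; a pose out of reach is approached as far as the arm can. A call with a gripper value outside its range is refused whole. The fingers move at their own pace and stop on an object; "grip_force" is the grip in N (left out, the last holds). Time passes only in rows, so rows that repeat a pose let the fingers close. It gives the time, the measured TCP pose, the force and the opening at its end, in the units of the state.
- r.sense(): the state, without advancing time (a new reading comes with each control period).
- r.grab_frame(name): name is "scene" or "side" or "wrist"; returns the picture (384x512x3 uint8, red, green, blue); there is no depth.
- r.calibration(name): a dict with "fx", "fy", "cx", "cy" (pixels), "R" (3x3) and "t" (3): a world point X has camera coordinates R X + t; the wrist camera has in their place "mount" (4x4, takes a point from camera to tool coordinates, whose origin is the TCP and whose axes are the tool frame's). Camera axes: x right, y down, z forward; pixel columns grow to the right and rows downward; lengths in mm; the calibration is good to about 2 mm. A picture is of the moment at which its call begins: read the wrist's pose just before it. calibration takes no time and is no camera call.
- r.sign_off(): hands the job in, once; it reports no verdict.
The state is a dict: "clock": time; "qpos": joint angles; "qvel": joint speeds; "joint_efforts": joint torques, N m; "eef_pos": TCP position; "tcp_rot": TCP orientation; "contact_force": force on the tool from outside, world axes, zero at the start; "wrist_torque": the same for the moment, N m; "opening": opening from 0.0 (shut) to 1.0 (fully open).
Only numpy, scipy, OpenCV 4.12 (cv2) and the standard library are available. Lean on these libraries where they do the work, as an engineer would, in place of code of your own. Each camera call takes 0.05 s, during which the arm holds its last target. There are 200 camera calls.

## Working session

There is one attempt and no reset: what is moved stays moved. The work goes in short steps, Python scripts to look and compute and a tool call to move; the robot and the scene stay as the last step left them, time stands still between calls to the robot, and variables do not carry over. Pictures are saved under pics/ and viewed, on a budget of 10 in all, crops included, one or two more only if the job needs it, and the job is handed in when it is done.

Besides the shell and the picture viewer there is one more tool, called after "Request:" by a JSON object that holds its "op" and its "data", one argument or row to a line. servo_tool: Moves the arm, as the interface text tells. Its arguments: {"type":"object","properties":{"motion":{"type":"array","items":{"type":"array","items":{"type":"number"}}},"grip_force":{"type":"number"}},"required":["motion"]}

```bash
mkdir -p pics
cat > h.py <<'E'
import numpy as np, cv2
from rig import r
def ray(c,uv,z):
    R=np.array(c['R']);t=np.array(c['t'])
    d=R.T@np.array([(uv[0]-c['cx'])/c['fx'],(uv[1]-c['cy'])/c['fy'],1]);o=-R.T@t
    return o+d*(z-o[2])/d[2]
def proj(c,X):
    p=np.array(c['R'])@np.array(X)+np.array(c['t']);return c['fx']*p[0]/p[2]+c['cx'],c['fy']*p[1]/p[2]+c['cy']
def blue(im):
    h=cv2.cvtColor(im,cv2.COLOR_RGB2HSV);m=cv2.inRange(h,(95,90,50),(130,255,255))
    n,l,s,c=cv2.connectedComponentsWithStats(m)
    return [(c[i],s[i]) for i in range(1,n) if s[i][4]>30]
E
python3 - <<'E'
from h import *
s=r.sense();print({k:np.round(v,3) for k,v in s.items()})
ims=[]
for n in("scene","side"):
    im=r.grab_frame(n);c=r.calibration(n);ims.append(im)
    cv2.imwrite(f'pics/{n}0.png',im[:,:,::-1])
    for b,st in blue(im):print(n,b.round(1),st,ray(c,b,70).round(1))
cv2.imwrite('pics/both.png',cv2.resize(np.vstack(ims),None,fx=.78,fy=.78)[:,:,::-1])
E
```

```text
{'clock': np.float64(0.0), 'qpos': array([ 1.297,  0.354,  1.634, -0.   ,  1.155, -0.002]), 'qvel': array([-0.001, -0.001,  0.001, -0.   , -0.001,  0.001]), 'joint_efforts': array([-1.0000e-03, -6.0523e+01, -3.4207e+01, -0.0000e+00,  9.0000e-03,
       -0.0000e+00]), 'eef_pos': array([167.69 , 601.593, 230.559]), 'tcp_rot': array([-1.571e+00,  1.000e-03,  1.299e+00]), 'contact_force': array([-0.203,  0.157,  0.314]), 'wrist_torque': array([-0.006,  0.027,  0.019]), 'opening': np.float64(0.998)}
scene [495.3  47.5] [490  27  12  37  62] [-2118.2  -869.9    70. ]
scene [255.9 211.1] [247 205  20  13 142] [594.4 112.8  70. ]
scene [279.7 242.2] [274 236  17  18 106] [609.5 267.9  70. ]
scene [498.9 372.8] [480 354  32  30 599] [455.5 784.4  70. ]
side [218.  101.5] [187  84  64  41 963] [411.2 909.2  70. ]
side [270.6 174.3] [263 168  15  11  95] [599.3 116.8  70. ]
side [367.  184.9] [362 179  12  13 118] [904.8  16.2  70. ]
side [233.5 187.5] [232 183   4  10  38] [471.4  36.6  70. ]
side [232.5 207. ] [231 202   4  11  44] [466.2 -82.1  70. ]
side [231.7 229.6] [229 223   6  14  59] [ 462.  -199.9   70. ]
```

View pics/both.png

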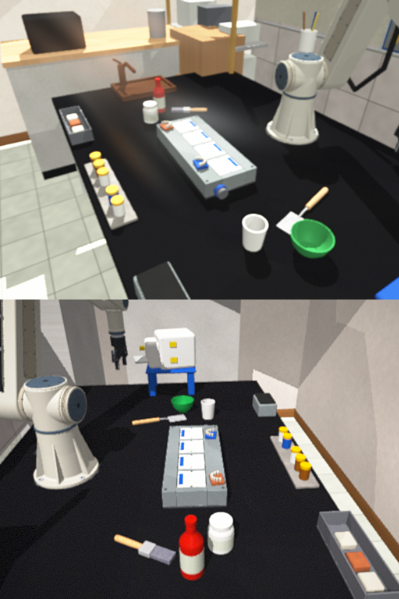

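The scene and side views show the trap ahead of the robot, with three blue strips found at 118 mm spacing. I'll enlarge the view to identify the fourth.

Run:
```python
from h import *
a=cv2.imread('pics/side0.png')[155:260,195:310];b=cv2.imread('pics/scene0.png')[140:260,190:340]
cv2.imwrite('pics/z.png',np.vstack([cv2.resize(a,(520,300),interpolation=2)*1,cv2.resize(b,(520,300),interpolation=2)]))
import cv2 as _
for n in("side","scene"):
    im=cv2.imread(f'pics/{n}0.png')[:,:,::-1].copy();c=r.calibration(n)
    h=cv2.cvtColor(im,cv2.COLOR_RGB2HSV);m=cv2.inRange(h,(95,60,50),(130,255,255))
    k,l,s,ce=cv2.connectedComponentsWithStats(m)
    for i in range(1,k):
        p=ray(c,ce[i],70)
        if s[i][4]>8 and 350<p[0]<700 and abs(p[1])<400:print(n,ce[i].round(1),s[i],p.round(1))
```

```text
side [234.  170.9] [232 167   5   9  37] [475.3 153.7  70. ]
side [270.5 174.5] [262 168  16  12 111] [599.  116.1  70. ]
side [233.3 187.8] [231 183   5  10  44] [470.6  35.   70. ]
side [232.4 207.2] [230 202   5  12  46] [465.9 -83.3  70. ]
side [231.7 229.7] [229 223   6  14  77] [ 461.9 -200.3   70. ]
scene [246.8 158.6] [243 156   8   6  20] [ 458.  -193.9   70. ]
scene [261.8 172.7] [258 169   9   8  24] [462.3 -76.5  70. ]
scene [278.6 188.7] [274 185  10   9  27] [467.7  40.6  70. ]
scene [298.  207.3] [292 202  13  11  43] [473.2 158.1  70. ]
scene [256. 211.] [247 204  21  14 165] [593.8 112.5  70. ]
scene [280.1 242.1] [274 235  17  19 128] [608.5 268.1  70. ]
```

View pics/z.png

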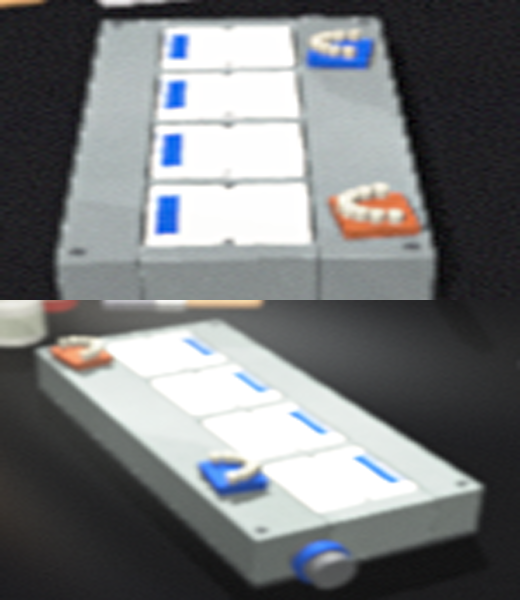

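Strips are, from the two views averaged, a≈(474,156), b≈(469,38), c≈(464,-80) and d≈(460,-197) in mm, spaced 118 mm. The trap yaw is about -0.04. I'll go above strip a and close the fingers on the way.

```bash
cat >> h.py <<'E'
from scipy.spatial.transform import Rotation as Ro
def plan(p,yaw=1.53):
    s=r.sense();R=Ro.from_euler('xyz',s['tcp_rot']);T=Ro.from_euler('xyz',[-np.pi/2,0,yaw])
    print('clock',s['clock'],'pos',s['eef_pos'].round(1),'rot',s['tcp_rot'].round(4),'F',s['contact_force'].round(2))
    print('shift m',(R.inv().apply(np.array(p)-s['eef_pos'])/1000).round(4),'turn',np.degrees((R.inv()*T).as_rotvec()/10).round(3))
E
python3 -c "
from h import *
plan([476,156,231])"
```

```text
clock 0.1 pos [167.7 601.6 230.7] rot [-1.5708e+00  1.2000e-03  1.2990e+00] F [ 0.19  0.2  -0.5 ]
shift m [-3.465e-01  1.000e-04 -4.166e-01] turn [-1.000e-03 -1.324e+00 -7.000e-03]
```

Request:
{"op": "servo_tool", "data": {
  "motion": [
    [-1,-0.035,0,-0.042,0,-0.13,0],
    [-1,-0.07,0,-0.083,0,-0.26,0],
    [-1,-0.104,0,-0.125,0,-0.4,0],
    [-1,-0.139,0,-0.167,0,-0.53,0],
    [-1,-0.173,0,-0.208,0,-0.66,0],
    [-1,-0.208,0,-0.25,0,-0.8,0],
    [-1,-0.243,0,-0.292,0,-0.93,0],
    [-1,-0.277,0,-0.333,0,-1.06,0],
    [-1,-0.312,0,-0.375,0,-1.2,0],
    [-1,-0.3465,0,-0.4166,0,-1.324,0],
    [-1,-0.3465,0,-0.4166,0,-1.324,0],
    [-1,-0.3465,0,-0.4166,0,-1.324,0]
  ],
  "grip_force": 30
}}

```text
clock: 1.6
eef_pos: [475.7, 156.4, 230.9]
tcp_rot: [-1.57, -0.0, 1.529]
contact_force: [0.1, -0.2, 0.4]
opening: -0.002
```

Run:
```python
from h import *
plan([476,156,90])
s=r.sense();R=Ro.from_euler('xyz',s['tcp_rot']).as_matrix()
c=r.calibration('wrist');im=r.grab_frame('wrist');cv2.imwrite('pics/w1.png',im[:,:,::-1])
M=np.array(c['mount']);Rw=R@M[:3,:3];o=R@M[:3,3]+s['eef_pos']
c['R']=Rw.T;c['t']=-Rw.T@o
for b,st in blue(im):print(b.round(1),st,ray(c,b,70).round(1))
```

```text
clock 1.6 pos [475.7 156.4 230.9] rot [-1.5698 -0.      1.5289] F [ 0.07 -0.16  0.41]
shift m [-0.0004  0.1409 -0.0005] turn [-0.006 -0.006  0.   ]
[ 48. 180.] [ 16 174  65  13 802] [466.7 -81.4  70. ]
[152.2 180. ] [121 174  63  13 801] [471.8  36.4  70. ]
[256.5 180. ] [226 174  62  13 805] [476.9 154.2  70. ]
[326.1 250.2] [318 232  15  37 381] [569.  235.6  70. ]
[214.1 264.3] [205 256  25  24 284] [582.6  96.7  70. ]
```

View pics/w1.png

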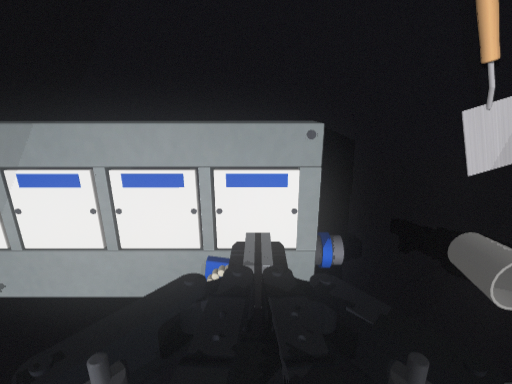

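The wrist view shows strips c, b and a at (48,180), (152,180) and (256,180), which puts a at about (476.9,154.2). That agrees with the other views within 2 mm. Next I descend above strip a.

Request:
{"op": "servo_tool", "data": {
  "motion": [
    [-1,0,0.04,-0.001,0,0,0],
    [-1,0,0.08,-0.002,0,0,0],
    [-1,0,0.12,-0.002,0,0,0],
    [-1,0,0.145,-0.002,0,0,0],
    [-1,0,0.153,-0.002,0,0,0],
    [-1,0,0.153,-0.002,0,0,0],
    [-1,0,0.153,-0.002,0,0,0]
  ]
}}

```text
clock: 2.52
eef_pos: [478.7, 156.9, 79.4]
tcp_rot: [-1.573, -0.001, 1.531]
contact_force: [-0.8, -0.5, -0.7]
opening: -0.002
```

```bash
python3 -c "
from h import *
plan([478,155,70])"
```

```text
clock 2.525 pos [478.7 156.9  79.4] rot [-1.5725e+00 -6.0000e-04  1.5306e+00] F [-0.84 -0.54 -0.67]
shift m [-0.002   0.0094  0.0007] turn [0.01  0.004 0.004]
```

Request:
{"op": "servo_tool", "data": {
  "motion": [
    [-1,0,0.003,0,0,0,0],
    [-1,0,0.006,0,0,0,0],
    [-1,0,0.008,0,0,0,0],
    [-1,0,0.008,0,0,0,0],
    [-1,0,0.008,0,0,0,0]
  ]
}}

```text
clock: 3.15
eef_pos: [478.1, 156.3, 70.3]
tcp_rot: [-1.571, 0.0, 1.53]
contact_force: [-0.3, -0.1, -0.6]
opening: -0.002
```

Request:
{"op": "servo_tool", "data": {
  "motion": [
    [-1,0,0.0005,0,0,0,0],
    [-1,0,0.001,0,0,0,0],
    [-1,0,0.001,0,0,0,0]
  ]
}}

```text
clock: 3.52
eef_pos: [478.1, 156.4, 69.5]
tcp_rot: [-1.571, -0.0, 1.53]
contact_force: [-1.3, 0.0, 4.5]
opening: 0.004
```

Request:
{"op": "servo_tool", "data": {
  "motion": [
    [-1,0,0.0005,0,0,0,0],
    [-1,0,0.0007,0,0,0,0],
    [-1,0,0.0007,0,0,0,0]
  ]
}}

```text
clock: 3.9
eef_pos: [478.0, 156.4, 69.2]
tcp_rot: [-1.571, -0.0, 1.53]
contact_force: [-3.7, -0.8, 10.5]
opening: -0.003
```

Flap a is locked: the force rose to 10.5 N in about 0.8 mm. Next is b.

Request:
{"op": "servo_tool", "data": {
  "motion": [
    [-1,0,-0.006,0,0,0,0],
    [-1,0,-0.012,0,0,0,0],
    [-1,-0.04,-0.014,0,0,0,0],
    [-1,-0.08,-0.014,0,0,0,0],
    [-1,-0.11,-0.014,0,0,0,0],
    [-1,-0.119,-0.012,0,0,0,0],
    [-1,-0.119,-0.008,0,0,0,0],
    [-1,-0.119,-0.004,0,0,0,0],
    [-1,-0.119,-0.002,0,0,0,0],
    [-1,-0.119,-0.002,0,0,0,0],
    [-1,-0.119,-0.002,0,0,0,0]
  ]
}}

```text
clock: 5.28
eef_pos: [473.2, 37.7, 70.6]
tcp_rot: [-1.571, 0.0, 1.531]
contact_force: [1.4, 0.3, 0.4]
opening: 0.003
```

Request:
{"op": "servo_tool", "data": {
  "motion": [
    [-1,0,0.0005,0,0,0,0],
    [-1,0,0.001,0,0,0,0],
    [-1,0,0.001,0,0,0,0]
  ]
}}

```text
clock: 5.65
eef_pos: [473.3, 37.5, 69.7]
tcp_rot: [-1.571, -0.0, 1.53]
contact_force: [-0.7, 1.5, 2.1]
opening: 0.004
```

Request:
{"op": "servo_tool", "data": {
  "motion": [
    [-1,0,0.0005,0,0,0,0],
    [-1,0,0.0007,0,0,0,0],
    [-1,0,0.0007,0,0,0,0]
  ]
}}

```text
clock: 6.02
eef_pos: [473.3, 37.5, 69.3]
tcp_rot: [-1.571, -0.0, 1.53]
contact_force: [-2.6, 0.3, 8.7]
opening: 0.001
```

Flap b is locked too (8.7 N at 69.3 mm). Next is c.

Request:
{"op": "servo_tool", "data": {
  "motion": [
    [-1,0,-0.006,0,0,0,0],
    [-1,0,-0.012,0,0,0,0],
    [-1,-0.04,-0.014,0,0,0,0],
    [-1,-0.08,-0.014,0,0,0,0],
    [-1,-0.11,-0.014,0,0,0,0],
    [-1,-0.118,-0.012,0,0,0,0],
    [-1,-0.118,-0.008,0,0,0,0],
    [-1,-0.118,-0.004,0,0,0,0],
    [-1,-0.118,-0.002,0,0,0,0],
    [-1,-0.118,-0.002,0,0,0,0],
    [-1,-0.118,-0.002,0,0,0,0]
  ]
}}

```text
clock: 7.4
eef_pos: [468.5, -80.2, 70.9]
tcp_rot: [-1.571, -0.0, 1.531]
contact_force: [0.3, 0.3, -0.1]
opening: -0.005
```

Request:
{"op": "servo_tool", "data": {
  "motion": [
    [-1,0,0.0005,0,0,0,0],
    [-1,0,0.001,0,0,0,0],
    [-1,0,0.001,0,0,0,0]
  ]
}}

```text
clock: 7.78
eef_pos: [468.5, -80.5, 70.0]
tcp_rot: [-1.571, -0.0, 1.53]
contact_force: [-0.1, 0.6, 1.4]
opening: 0.002
```

Request:
{"op": "servo_tool", "data": {
  "motion": [
    [-1,0,0.0005,0,0,0,0],
    [-1,0,0.0007,0,0,0,0],
    [-1,0,0.0007,0,0,0,0]
  ]
}}

```text
clock: 8.15
eef_pos: [468.5, -80.5, 69.5]
tcp_rot: [-1.571, -0.0, 1.53]
contact_force: [-2.3, 0.5, 6.4]
opening: 0.003
```

Request:
{"op": "servo_tool", "data": {
  "motion": [
    [-1,0,0.0004,0,0,0,0],
    [-1,0,0.0004,0,0,0,0]
  ]
}}

```text
clock: 8.4
eef_pos: [468.5, -80.5, 69.2]
tcp_rot: [-1.571, 0.0, 1.53]
contact_force: [-2.8, 0.4, 9.2]
opening: -0.001
```

Request:
{"op": "servo_tool", "data": {
  "motion": [
    [-1,0,-0.006,0,0,0,0],
    [-1,0,-0.012,0,0,0,0],
    [-1,-0.04,-0.014,0,0,0,0],
    [-1,-0.08,-0.014,0,0,0,0],
    [-1,-0.11,-0.014,0,0,0,0],
    [-1,-0.118,-0.012,0,0,0,0],
    [-1,-0.118,-0.008,0,0,0,0],
    [-1,-0.118,-0.004,0,0,0,0],
    [-1,-0.118,-0.002,0,0,0,0],
    [-1,-0.118,-0.002,0,0,0,0],
    [-1,-0.118,-0.002,0,0,0,0]
  ]
}}

```text
clock: 9.78
eef_pos: [463.7, -198.1, 70.8]
tcp_rot: [-1.571, 0.0, 1.53]
contact_force: [0.9, 0.6, 0.1]
opening: -0.0
```

Request:
{"op": "servo_tool", "data": {
  "motion": [
    [-1,0,0.0005,0,0,0,0],
    [-1,0,0.001,0,0,0,0],
    [-1,0,0.001,0,0,0,0]
  ]
}}

```text
clock: 10.15
eef_pos: [463.7, -198.3, 69.9]
tcp_rot: [-1.571, -0.0, 1.53]
contact_force: [-0.1, 0.5, 2.4]
opening: -0.004
```

Request:
{"op": "servo_tool", "data": {
  "motion": [
    [-1,0,0.0005,0,0,0,0],
    [-1,0,0.0007,0,0,0,0],
    [-1,0,0.0007,0,0,0,0]
  ]
}}

```text
clock: 10.52
eef_pos: [463.6, -198.4, 69.1]
tcp_rot: [-1.571, 0.0, 1.53]
contact_force: [-0.3, 0.9, 2.6]
opening: 0.004
```

Flap c is locked (9.2 N). Flap d gives at a steady 2.6 N, so I'll push it down slowly.

Request:
{"op": "servo_tool", "data": {
  "motion": [
    [-1,0,0.0012,0,0,0,0],
    [-1,0,0.0024,0,0,0,0],
    [-1,0,0.0036,0,0,0,0],
    [-1,0,0.0048,0,0,0,0],
    [-1,0,0.006,0,0,0,0],
    [-1,0,0.0072,0,0,0,0],
    [-1,0,0.0084,0,0,0,0],
    [-1,0,0.0096,0,0,0,0],
    [-1,0,0.0108,0,0,0,0],
    [-1,0,0.012,0,0,0,0],
    [-1,0,0.012,0,0,0,0]
  ]
}}

```text
clock: 11.9
eef_pos: [463.5, -198.4, 56.9]
tcp_rot: [-1.571, 0.0, 1.53]
contact_force: [-0.4, -0.3, 1.1]
opening: -0.0
```

Request:
{"op": "servo_tool", "data": {
  "motion": [
    [-1,0,0.0012,0,0,0,0],
    [-1,0,0.0024,0,0,0,0],
    [-1,0,0.0036,0,0,0,0],
    [-1,0,0.0048,0,0,0,0],
    [-1,0,0.006,0,0,0,0],
    [-1,0,0.0072,0,0,0,0],
    [-1,0,0.0084,0,0,0,0],
    [-1,0,0.009,0,0,0,0],
    [-1,0,0.009,0,0,0,0]
  ]
}}

```text
clock: 13.02
eef_pos: [463.5, -198.3, 48.0]
tcp_rot: [-1.57, -0.0, 1.53]
contact_force: [-0.3, 0.2, 1.1]
opening: -0.005
```

Request:
{"op": "servo_tool", "data": {
  "motion": [
    [-1,0,0.0008,0,0,0,0],
    [-1,0,0.0016,0,0,0,0],
    [-1,0,0.0024,0,0,0,0],
    [-1,0,0.003,0,0,0,0],
    [-1,0,0.003,0,0,0,0]
  ]
}}

```text
clock: 13.65
eef_pos: [463.5, -198.3, 45.0]
tcp_rot: [-1.571, -0.0, 1.53]
contact_force: [0.2, 0.2, 1.0]
opening: -0.001
```

Request:
{"op": "servo_tool", "data": {
  "motion": [
    [-1,0,0.0006,0,0,0,0],
    [-1,0,0.0012,0,0,0,0],
    [-1,0,0.0018,0,0,0,0],
    [-1,0,0.002,0,0,0,0],
    [-1,0,0.002,0,0,0,0]
  ]
}}

```text
clock: 14.28
eef_pos: [463.6, -198.3, 43.0]
tcp_rot: [-1.571, 0.0, 1.53]
contact_force: [-1.3, 0.1, 2.1]
opening: -0.002
```

Request:
{"op": "servo_tool", "data": {
  "motion": [
    [-1,0,0.0006,0,0,0,0],
    [-1,0,0.001,0,0,0,0],
    [-1,0,0.001,0,0,0,0]
  ]
}}

```text
clock: 14.65
eef_pos: [463.6, -198.3, 42.0]
tcp_rot: [-1.571, -0.0, 1.53]
contact_force: [-0.5, 0.5, 2.2]
opening: 0.002
```

Request:
{"op": "servo_tool", "data": {
  "motion": [
    [-1,0,0.0006,0,0,0,0],
    [-1,0,0.001,0,0,0,0],
    [-1,0,0.001,0,0,0,0]
  ]
}}

```text
clock: 15.02
eef_pos: [463.6, -198.3, 41.0]
tcp_rot: [-1.571, -0.0, 1.53]
contact_force: [-0.3, -0.1, 2.3]
opening: 0.002
```

Request:
{"op": "servo_tool", "data": {
  "motion": [
    [-1,0,0.0006,0,0,0,0],
    [-1,0,0.001,0,0,0,0],
    [-1,0,0.001,0,0,0,0]
  ]
}}

```text
clock: 15.4
eef_pos: [463.6, -198.4, 40.0]
tcp_rot: [-1.571, -0.0, 1.53]
contact_force: [-1.7, -0.4, 1.3]
opening: 0.003
```

Request:
{"op": "servo_tool", "data": {
  "motion": [
    [-1,0,0,-0.0005,0,0,0],
    [-1,0,0,-0.001,0,0,0],
    [-1,0,0,-0.0015,0,0,0],
    [-1,0,0,-0.002,0,0,0],
    [-1,0,0,-0.002,0,0,0]
  ]
}}

```text
clock: 16.02
eef_pos: [464.4, -198.2, 39.7]
tcp_rot: [-1.568, -0.001, 1.53]
contact_force: [-6.1, -1.6, 2.0]
opening: -0.0
```

Request:
{"op": "servo_tool", "data": {
  "motion": [
    [-1,0,0.0006,0,0,0,0],
    [-1,0,0.001,0,0,0,0],
    [-1,0,0.001,0,0,0,0]
  ]
}}

```text
clock: 16.4
eef_pos: [464.4, -198.2, 39.4]
tcp_rot: [-1.569, -0.0, 1.53]
contact_force: [-9.0, -1.3, 11.5]
opening: 0.001
```

Force now rises along the flap normal (-9, 11.5 N), so it is at the stop. I'll retract and check.

Request:
{"op": "servo_tool", "data": {
  "motion": [
    [-1,0,-0.001,0.001,0,0,0],
    [-1,0,-0.003,0.002,0,0,0],
    [-1,0,-0.01,0.002,0,0,0],
    [-1,0,-0.03,0.002,0,0,0],
    [-1,0,-0.07,0.002,0,0,0],
    [-1,0,-0.12,0.002,0,0,0],
    [-1,0,-0.16,0.002,0,0,0],
    [-1,0,-0.16,0.04,0,0,0],
    [-1,0,-0.16,0.08,0,0,0],
    [-1,0,-0.16,0.08,0,0,0]
  ]
}}

```text
clock: 17.65
eef_pos: [383.7, -194.7, 199.5]
tcp_rot: [-1.571, -0.0, 1.529]
contact_force: [1.1, -1.1, -0.2]
opening: -0.008
```

Run:
```python
from h import *
plan([384,-198,200])
side=r.grab_frame('side');w=r.grab_frame('wrist')
s=r.sense();R=Ro.from_euler('xyz',s['tcp_rot']).as_matrix()
c=r.calibration('wrist');M=np.array(c['mount']);Rw=R@M[:3,:3];c['R']=Rw.T;c['t']=-Rw.T@(R@M[:3,3]+s['eef_pos'])
for b,st in blue(w):print('w',b.round(1),st,ray(c,b,70).round(1))
cs=r.calibration('side')
for b,st in blue(side):print('s',b.round(1),st,ray(cs,b,70).round(1))
ax=np.array([461+37,-199-1.5,66])
for th in(.75,.85,.9):
    X=ax+[-37*np.cos(th)-4*np.sin(th),0,-37*np.sin(th)+4*np.cos(th)];F=ax+[49*np.cos(th)-4*np.sin(th),0,49*np.sin(th)+4*np.cos(th)]
    print(th,'strip w',np.round(proj(c,X),1),'side',np.round(proj(cs,X),1),'far edge w',np.round(proj(c,F),1),'side',np.round(proj(cs,F),1))
a=cv2.resize(side[155:260,195:310],(400,365));b=cv2.resize(w,(400,300))
cv2.imwrite('pics/e1.png',np.hstack([a[:300*0+365],cv2.copyMakeBorder(b,0,65,0,0,0)])[:,:,::-1])
```

```text
clock 17.65 pos [ 383.7 -194.7  199.5] rot [-1.5705e+00 -1.0000e-04  1.5292e+00] F [ 1.1  -1.07 -0.24]
shift m [-0.0033 -0.0005 -0.0005] turn [-0.002 -0.005  0.001]
w [230.4 247.8] [229 243   5  12  33] [ 455.6 -229.2   70. ]
w [364.1 252.5] [333 247  64  12 754] [467.5 -82.3  70. ]
w [470.5 253. ] [438 247  66  13 820] [473.  35.  70.]
w [500.9 343.7] [488 325  24  39 582] [601.6  96.1  70. ]
s [238.7 100.1] [209  86  42  37 496] [514.1 921.3  70. ]
s [270.4 174.4] [262 168  16  11  97] [598.7 116.8  70. ]
s [367.  184.9] [362 179  12  13 118] [904.8  16.2  70. ]
s [233.4 187.9] [231 183   5  10  40] [471.1  33.8  70. ]
s [232.5 207. ] [231 202   4  11  44] [466.2 -82.1  70. ]
0.75 strip w [257.1 245.8] side [234.3 237.4] far edge w [259.4 324.9] side [256.5 218.8]
0.85 strip w [257.2 246.4] side [235.2 238.2] far edge w [259.3 324.2] side [255.1 217.9]
0.9 strip w [257.2 246.8] side [235.7 238.5] far edge w [259.2 323.7] side [254.4 217.5]
```

View pics/e1.png

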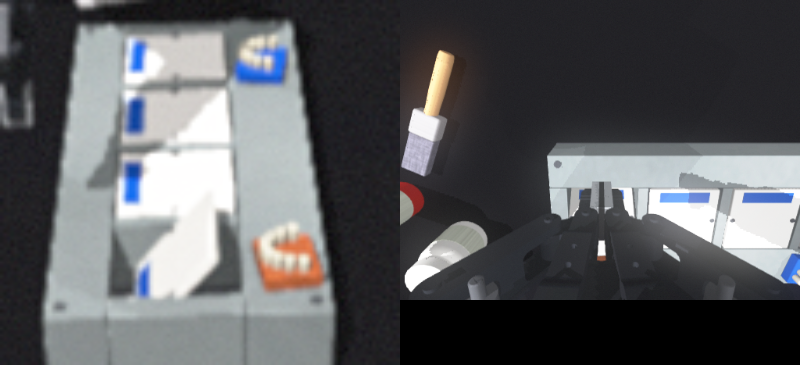

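The side view shows flap d tilted open with a, b and c flush and both casts in place. To confirm the angle, I'll zoom in and overlay projected outlines.

Run:
```python
from h import *
im=r.grab_frame('side');c=r.calibration('side')
x0,y0,x1,y1,k=215,190,285,250,10
z=cv2.resize(im[y0:y1,x0:x1],None,fx=k,fy=k,interpolation=2)[:,:,::-1].copy()
yaw=-.041;Rz=Ro.from_euler('z',yaw).as_matrix()
def quad(cen,th,s0,col):
    P=[]
    for s,y in((s0,49),(s0,-49),(-49,-49),(-49,49)):
        X=np.array(cen)+Rz@[s*np.cos(th)-4*np.sin(th),y,s*np.sin(th)+4*np.cos(th)]
        u=proj(c,X);P.append([(u[0]-x0+.5)*k,(u[1]-y0+.5)*k])
    cv2.polylines(z,[np.int32(np.round(P))],True,col,1)
pc=np.array([466.5,-81.5,66])+Rz@[37,0,0];pd=np.array([461.6,-199.3,66])+Rz@[37,0,0]
quad(pc,0,49,(0,200,0))
for th,col in((.7,(0,0,255)),(.8,(0,160,255)),(.9,(255,0,255))):quad(pd,th,49,col)
cv2.imwrite('pics/ov.png',z)
```

```text
(no output)
```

View pics/ov.png

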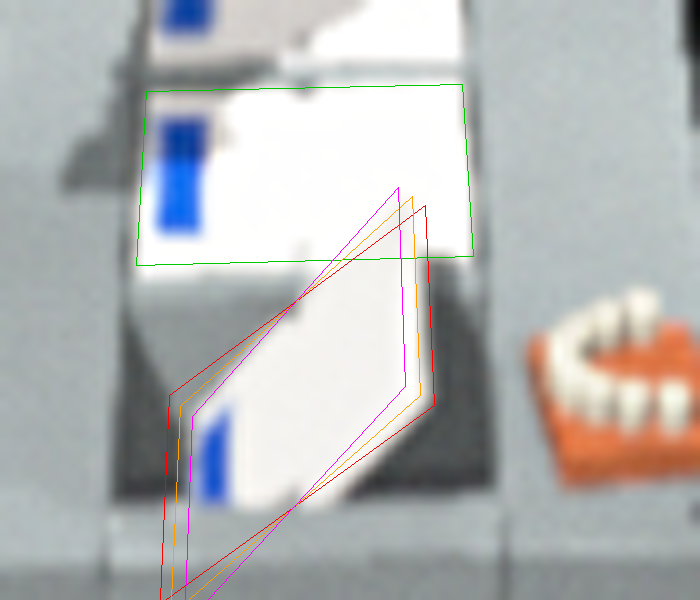

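The visible flap edges follow the magenta (0.9) outline on the left slope. The blue strip gives a numeric check.

Run:
```python
from h import *
im=r.grab_frame('side');c=r.calibration('side')
f=im.astype(float);w=np.clip(f[:,:,2]-f[:,:,0]-40,0,None)
def row(v,a,b):
    q=w[v,a:b];return (q*np.arange(a,b)).sum()/q.sum()
Rz=Ro.from_euler('z',-.041).as_matrix()
def line(p,th,v):
    u=[]
    for y in(-35,35):
        u.append(proj(c,p+Rz@[-37*np.cos(th)-4*np.sin(th),y,-37*np.sin(th)+4*np.cos(th)]))
    (a,b),(d,e)=u;return a+(v-b)*(d-a)/(e-b)
pc=np.array([466.5,-81.5,66])+Rz@[37,0,0];pd=np.array([461.6,-199.3,66])+Rz@[37,0,0]
for v in(204,207,210):print('c',v,round(row(v,226,240),2),round(line(pc,0,v),2))
for v in(233,235,237):print('d',v,round(row(v,226,245),2),[round(line(pd,t,v),2) for t in(.6,.7,.8,.85,.9,.95)])
# left-slope (y=+49 edge) brightness transition, rows
g=f.mean(2)
for v in(224,226,228):
    q=g[v,230:262];print(v,q.round(0).astype(int))
def cor(s,y,th):return np.array(proj(c,pd+Rz@[s*np.cos(th)-4*np.sin(th),y,s*np.sin(th)+4*np.cos(th)]))
for t in(.7,.8,.85,.9):
    A,B=cor(-49,49,t),cor(49,49,t);C,D=cor(49,-49,t),cor(49,49,t)
    print(t,[(round(A[0]+(v-A[1])*(B[0]-A[0])/(B[1]-A[1]),2),round(C[0]+(v-C[1])*(D[0]-C[0])/(D[1]-C[1]),2)) for v in(224,226,228)])
```

```text
c 204 232.78 232.74
c 207 232.34 232.6
c 210 232.43 232.47
d 233 236.11 [np.float64(233.5), np.float64(234.25), np.float64(235.11), np.float64(235.57), np.float64(236.05), np.float64(236.55)]
d 235 235.88 [np.float64(233.42), np.float64(234.18), np.float64(235.04), np.float64(235.51), np.float64(235.99), np.float64(236.5)]
d 237 235.8 [np.float64(233.34), np.float64(234.11), np.float64(234.98), np.float64(235.44), np.float64(235.93), np.float64(236.44)]
224 [148 153 150 151 149 148 146 150 144 158 199 234 244 244 244 244 242 242
 243 242 243 241 242 243 248 255 246 168  95  76  80  81]
226 [124 146 150 147 149 146 147 154 188 231 243 243 243 242 243 242 243 242
 242 242 242 242 242 242 246 254 245 186 107  75  81  81]
228 [ 89 124 146 149 144 147 173 220 242 244 245 243 243 243 242 242 242 243
 243 242 243 243 243 243 248 254 249 208 118  75  80  80]
0.7 [(np.float64(238.19), np.float64(257.61)), (np.float64(235.5), np.float64(257.7)), (np.float64(232.81), np.float64(257.79))]
0.8 [(np.float64(239.24), np.float64(256.29)), (np.float64(237.03), np.float64(256.37)), (np.float64(234.83), np.float64(256.45))]
0.85 [(np.float64(239.69), np.float64(255.58)), (np.float64(237.69), np.float64(255.65)), (np.float64(235.7), np.float64(255.73))]
0.9 [(np.float64(240.09), np.float64(254.83)), (np.float64(238.3), np.float64(254.9)), (np.float64(236.5), np.float64(254.97))]
```

Every measure gives about 0.9 rad: the strip about 0.89, the edge transitions 0.90, and the end face starts at about 254.5 px against 254.9 predicted. The hand is clear, so I'm handing in.

```bash
python3 -c "
from rig import r
s=r.sense();print(s['clock'],s['contact_force']);print(r.sign_off())"
```

```text
17.85 [-0.08194847 -0.03823655 -0.19174963]
the job is handed in; nothing more can be done
None
```

Flap d, the fourth from the left, was the unlocked one. It is now fully open, with the hand clear of it, and I handed the job in at 17.9 s.

- **Finding it:** I pressed the strips in order. Flaps a, b and c were locked, each stiffening to about 9–10 N within 1 mm, and I stopped pressing there. Flap d gave at a steady 2.6 N.
- **Opening it:** I pushed d down slowly until the force rose against the stop, to about 15 N in all. Then I lifted the hand off and moved it back towards the robot.
- **Last checks:** In the side camera, d's strip and edges match an opening of about 0.89–0.90 rad. Flaps a, b and c are flush, both casts look unmoved, and the contact force is about zero. I did not measure the other bystanders' positions again.
- **One disagreement:** d reached its stop about 3 mm lower than I had worked out for 22 mm wide fingertips. The tips are probably narrower at the contact point. The picture check settled the angle.

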